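# Tip the offcuts into the scrap bin and hold the tray on its balance point

### The arm

A 6-joint arm with a two-finger parallel gripper is mounted at the origin on a cart in front of the work surface, level with it; the furniture and walls round the work are solid. World frame = base frame: x ahead of the robot, y to its left, z up, the work surface at z = 0. Lengths are in mm, angles in rad, forces in N, time in s.
With the tool pointing down it reaches from about 350 to 875 mm from the base axis. Payload 4.2 kg.
Tool frame: the origin (TCP) lies at the very end of the fingers, on their centre line; the grasp point (between the pads) lies 19 mm behind it; z points along the fingers, y is the direction in which the jaws open and shut (so a half turn about z gives the same grasp; the last joint's range is limited). The gripper opens to 85 mm and grips with 20 to 120 N. Pads are 22 mm wide; open, the fingers measure 114 mm over their backs; the gripper's body (76 mm by 85 mm) begins 54 mm behind the grasp point. The pads swing forward as they close: fully open they stand 13 mm farther back than shut.
Start: joints at [1.601, 0.385, 0.008, 0, -1.194, -0.259], TCP at [141.724, 608.698, 231.312] pointing down, gripper open.
Joint ranges: [-3.14, 3.14], [-1.21, 2.06], [-1.07, 1.41], [-3.16, 2.05], [-2.99, -0.16], [-3.1, 3.1]. Speed limits (rad/s): [2.79, 2.79, 3.14, 3.14, 3.14, 3.14].

### API

Orientations are given as a unit quaternion [x, y, z, w].
In Python, from bench import arm gives the robot as it stands.
- The arm moves only by the tool apply_moves, never from a script. Its argument "plan" is one flat list of numbers, 5 for each row, row after row: the gripper's target within -1 to 1 (shut at 1, half-way at 0, fully open at -1), then the shift along the world's x, y, z in m, then the turn about the world's z in degrees. A call has 1 to 8 rows; each row is the pose to reach, as a shift and turn from the pose commanded when the call began; what a row does not reach only later rows make up. A row lasts 1/12 s, in which the tool goes at most 41.7 mm and 7.16 degrees, less where a joint would pass 70% of its speed; a pose out of reach is approached as far as the arm can. A call with a gripper value outside its range is refused whole. The fingers move at their own pace and stop on an object; the grip force is fixed at half the most. Time passes only in rows, so rows that repeat a pose let the fingers close. It gives the time, the measured TCP pose, the force and the opening at its end, in the units of the state.
- arm.read_state(): the state, without advancing time (a new reading comes with each control period).
- arm.get_image(name): name is "side" or "top"; returns a dict with "color" (420x560x3 uint8, red, green, blue), "range_z" (420x560 float32, mm along the optical axis (not along the pixel's ray), 0 where there is no reading), "camera_matrix" (3x3 intrinsics, pixels), "k1" (the pictures are not rectified: a ray, as slopes to the right and down, at radius r is drawn at 1 + k1 r^2 times it, then the intrinsics apply), "camera_from_world" (4x4, takes a point from world to camera coordinates). Camera axes: x right, y down, z forward; pixel columns grow to the right and rows downward; lengths in mm; the calibration is good to about 2 mm. A picture is of the moment at which its call begins.
- arm.job_done(): hands the job in, once; it reports no verdict.
The state is a dict: "clock": time; "joints": joint angles; "joint_vel": joint speeds; "joint_efforts": joint torques, N m; "position": TCP position; "ee_rot": TCP orientation; "contact_force": force on the tool from outside, world axes, zero at the start; "wrist_torque": the same for the moment, N m; "gripper_width": finger opening in mm.
Only numpy, scipy, OpenCV 4.12 (cv2) and the standard library are available. Lean on these libraries where they do the work, as an engineer would, in place of code of your own. Each camera call takes 0.05 s, during which the arm holds its last target.

### The job

Take the hinged sorting tray by its red bar and swing it up steadily so that all three wooden offcuts slide off into the grey scrap bin. Then bring the empty tray to its balance point, with the red bar straight above the hinge pin, and finish while still holding the bar there, still, so that the lid stay can be fitted: don't let the tray swing fast, drop back or go over the far side, and leave the other things on the bench alone.

Things in the scene. Friction and masses are not known exactly. Their poses are not given: they have to be found in the camera images.
- tip_bin: Plywood base 250 x 420 x 14 mm fixed to the bench; on one half a grey open sheet-metal scrap bin, over the other an aluminium tray hinged to the bin's wall. Origin on the bench top below the middle of the hinge pin; x along the pin, y from the pin towards the lowered tray's red bar, z up. Bin inside: 222 mm wide (x), y = 0 to -173 mm; side walls 134, far wall 164, hinge wall 98 mm above the bench.
- hinge_pin (a point): Middle of the tray's hinge pin, 100 mm above the bench, on the top edge of the bin's inner (hinge) wall. Axes as tip_bin.
- bin_middle (a point): Middle of the bin's floor, 17 mm above the bench, 86 mm from the hinge on the bin side. Axes as tip_bin.
- tray_bar (a point): Middle of the tray's red bar: 12 mm diameter, parallel to the pin, 100 mm free between its arms, 42 mm clear of the tray's end wall. Bar centre 185 mm from the pin along the tray and 15 mm above its underside (186 mm in all). Tray 200 mm wide, 138 long, walls 30 high, none at the hinge end, 0.5 to 0.8 kg. The bar does not turn on its arms but turns between the finger pads as the tray swings.
- tray (a joint): Tray angle about the pin (rad): 0 = lowered, level, on two posts; grows as the bar is lifted up and over towards the bin; stop at 2.2. Hinge nearly free, no spring. The empty tray's centre of mass is on the line from pin to bar, so it balances with the bar straight above the pin, at 1.49; below that it falls back, beyond it falls over towards the bin.
- block_a_mid (a point): Centre of a reddish wooden offcut 50 x 60 x 40 mm, about 0.06 kg, which lies loose on the tray near the hinge. Wood slides on the tray when it is tilted by some 25 to 40 degrees.
- block_b_mid (a point): Centre of a second such offcut 50 x 60 x 40 mm, beside the first on the tray.
- batten_mid (a point): Centre of a paler wooden offcut 45 x 110 x 35 mm, about 0.1 kg, lying loose across the tray near its end wall.
- tape_measure_mid (a point): Centre of a yellow tape measure 62 x 85 x 37 mm on the bench to the left. Not to be disturbed.
- tape_roll_mid (a point): Centre of a brown roll of tape, 101 mm diameter, 24 mm high, lying on the bench to the right. Not to be disturbed.
- sanding_block_mid (a point): Centre of a brown sanding block 62 x 113 x 31 mm on the bench to the right. Not to be disturbed.
Mind the look-alikes: they are no part of the job. Leave any green look-alike of the part that bears block_b_mid alone.

How it is judged:
By the outcome, as a careful person would: the job done as asked, in the order asked, and still so for the second after the job is handed in, while the arm keeps its last pose, push and grip.
It also fails if it takes over 45 s, if anything falls off the work surface, if the arm or the gripper's body presses on something with over 40 N, if the wrist force passes 120 N, or if a joint passes its speed limit or range.

## Working session

There is one attempt and no reset: what is moved stays moved. The work goes in short steps, Python scripts to look and compute and a tool call to move; the robot and the scene stay as the last step left them, time stands still between calls to the robot, and variables do not carry over. Pictures are saved under pics/ and viewed, and the job is handed in when it is done.

Besides the shell and the picture viewer there is one more tool, called after "Call:" as name(argument=value, ...), one argument or row to a line, values as JSON. apply_moves: Moves the arm, as the interface text tells. Its arguments: {"type":"object","properties":{"plan":{"type":"array","items":{"type":"number"}}},"required":["plan"]}

```bash
mkdir -p pics; ls
cat > h.py <<'E'
from bench import arm
import numpy as np, cv2
def get(n):
    return arm.get_image(n)
def save(im,fn):
    cv2.imwrite('pics/'+fn,cv2.cvtColor(im['color'],cv2.COLOR_RGB2BGR))
def ray(im,u,v):
    K=np.array(im['camera_matrix']);k1=im['k1']
    d=np.array([[(u-K[0,2])/K[0,0],(v-K[1,2])/K[1,1]]])
    p=cv2.undistortPoints(d.reshape(1,1,2).astype(float),np.eye(3),np.array([k1,0,0,0.]))[0,0]
    T=np.array(im['camera_from_world']);R=T[:3,:3];t=T[:3,3]
    return -R.T@t, R.T@np.array([p[0],p[1],1.])
def onplane(im,u,v,z):
    c,d=ray(im,u,v);return c+d*(z-c[2])/d[2]
def bydepth(im,u,v):
    c,d=ray(im,u,v);return c+d*float(im['range_z'][int(round(v)),int(round(u))])
E
python3 - <<'E'
from h import *
for n in('side','top'):
    im=get(n);save(im,n+'0.png');print(n,im['camera_matrix'],im['k1']);print(np.round(im['camera_from_world'],3))
print(arm.read_state())
E
```

```text
pics
side [[545.89744568   0.         282.52413815]
 [  0.         545.89744568 200.23370832]
 [  0.           0.           1.        ]] 0.035274689699091755
[[ 8.600000e-01 -5.110000e-01  1.700000e-02 -5.174600e+02]
 [-3.190000e-01 -5.620000e-01 -7.630000e-01  2.590160e+02]
 [ 3.990000e-01  6.500000e-01 -6.460000e-01  1.521955e+03]
 [ 0.000000e+00  0.000000e+00  0.000000e+00  1.000000e+00]]
top [[390.37304054   0.         276.04556461]
 [  0.         390.37304054 210.54102166]
 [  0.           0.           1.        ]] -0.0509678922886608
[[ 5.000000e-03 -1.000000e+00  2.300000e-02 -1.022200e+01]
 [-9.880000e-01 -9.000000e-03 -1.560000e-01  5.797430e+02]
 [ 1.560000e-01 -2.200000e-02 -9.870000e-01  1.085544e+03]
 [ 0.000000e+00  0.000000e+00  0.000000e+00  1.000000e+00]]
{'clock': 0.1, 'joints': array([ 1.60061639e+00,  3.85456650e-01,  6.78244761e-03, -4.19713157e-04,
       -1.19402805e+00, -2.58617195e-01]), 'joint_vel': array([-0.00126989, -0.00304687,  0.00209225,  0.00075607, -0.00071961,
        0.00030629]), 'joint_efforts': array([-1.10617275e-03, -3.93316877e+01,  1.88929421e+01,  4.19798389e+00,
       -2.63148715e-03,  1.81421832e-06]), 'position': array([141.6125663 , 608.21073051, 230.35495737]), 'ee_rot': array([ 9.93454309e-01, -1.14226042e-01, -5.60793698e-05,  9.71102387e-04]), 'contact_force': array([-0.5377947 , -0.43805095,  0.11043409]), 'wrist_torque': array([-0.01217596, -0.00897807,  0.04624303]), 'gripper_width': 85.44602252540274}
```

View pics/side0.png

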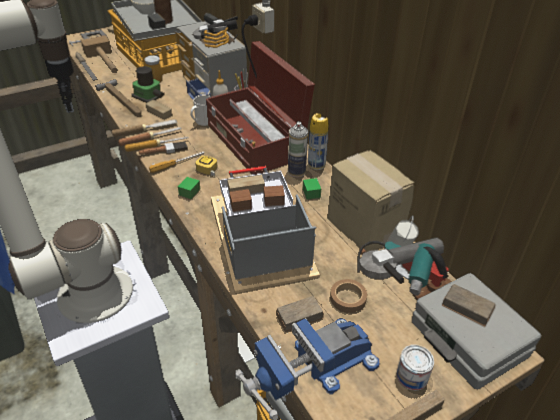

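View pics/top0.png

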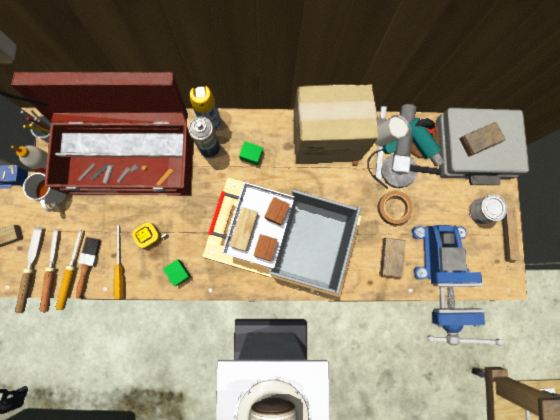

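Run:
```python
from h import *
for n,(x0,x1,y0,y1) in(('top',(195,370,170,305)),('side',(195,325,155,295))):
    im=get(n); c=im['color'][y0:y1,x0:x1]
    cv2.imwrite(f'pics/{n}_crop.png',cv2.resize(cv2.cvtColor(c,cv2.COLOR_RGB2BGR),None,fx=4.2,fy=4.2,interpolation=cv2.INTER_CUBIC))
    C=im['color'].astype(int); m=(C[...,0]>110)&(C[...,1]<70)&(C[...,2]<70)
    m[:y0]=0;m[y1:]=0;m[:,:x0]=0;m[:,x1:]=0
    nl,lab,st,ce=cv2.connectedComponentsWithStats(m.astype(np.uint8))
    for i in range(1,nl):
        if st[i,4]<15: continue
        ys,xs=np.where(lab==i)
        pts=np.array([onplane(im,u,v,115) for u,v in zip(xs,ys)])
        dp=np.array([bydepth(im,u,v) for u,v in zip(xs,ys)])
        r=cv2.minAreaRect(pts[:,:2].astype(np.float32))
        print(n,st[i],ce[i].round(1),'plane115',r,pts.mean(0).round(1),'depth',np.median(dp,0).round(1))
```

```text
top [209 192  16  42 129] [216.4 212.5] plane115 ((562.231201171875, 157.3343048095703), (8.793944358825684, 117.87269592285156), 73.7740478515625) [562.2 157.2 115. ] depth [562.  157.1 120.9]
side [232 165  34   9  86] [249.6 169.2] plane115 ((568.5948486328125, 162.1967010498047), (18.97249984741211, 112.50993347167969), 74.03089141845703) [570.5 160.3 115. ] depth [577.  158.1 118.9]
```

View pics/top_crop.png

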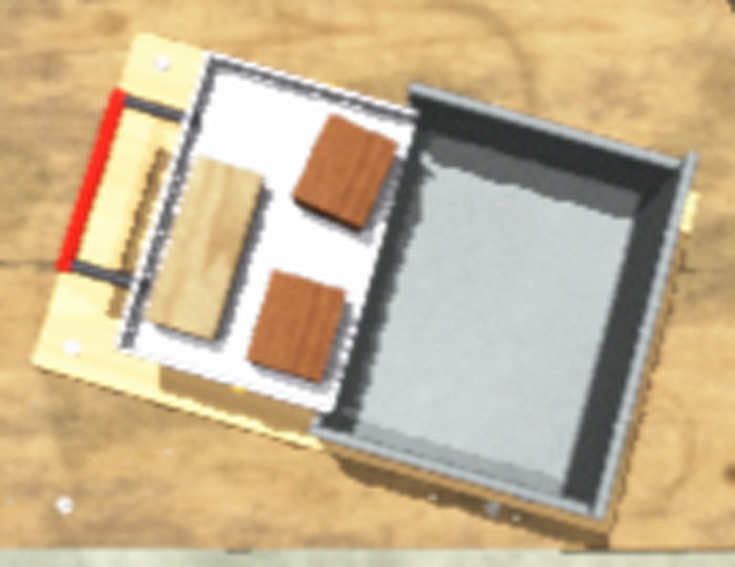

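View pics/side_crop.png

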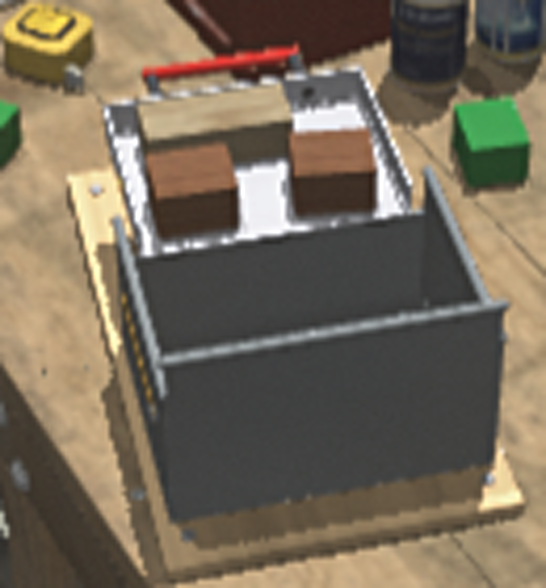

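Run:
```python
from h import *
im=get('top')
P=lambda a,b,z: onplane(im,195+a/4.2-.4,170+b/4.2-.4,z)
f1=P(692,155,164);f2=P(600,515,164);h1=P(413,88,134);h2=P(320,432,134)
b1=P(118,92,117);b2=P(66,270,117)
for a,b in((f1,f2),(h1,h2),(b1,b2),(h1,f1),(h2,f2)):
    d=a-b;print(a.round(1),b.round(1),np.linalg.norm(d[:2]).round(1),np.degrees(np.arctan2(d[1],d[0])).round(2))
th=np.radians(np.mean([np.degrees(np.arctan2(*(a-b)[[1,0]])) for a,b in((f1,f2),(h1,h2),(b1,b2))]))
ex=np.array([np.cos(th),np.sin(th)]);ey=np.array([-ex[1],ex[0]]);print(np.degrees(th),ex,ey)
bar=np.array([562.2,157.2]);print('pin from bar',bar-185*ey,'pin from far wall',((f1+f2)/2)[:2]+ey*174)
print('pin from hinge ends',((h1+h2)/2)[:2])
# depth tests
C=im['color'].astype(int)
m=(C.min(2)>215);m[:170]=0;m[305:]=0;m[:,:195]=0;m[:,370:]=0
ys,xs=np.where(m);dp=np.array([bydepth(im,u,v) for u,v in zip(xs,ys)]);print('tray floor z',np.median(dp,0))
print(arm.read_state()['position'])
```

```text
[ 573.8 -221.1  164. ] [ 353.7 -159.6  164. ] 228.5 -15.62
[620.7 -49.2 134. ] [402.4   8.8 134. ] 225.9 -14.88
[619.8 141.4 117. ] [503.6 171.5 117. ] 120.0 -14.51
[620.7 -49.2 134. ] [ 573.8 -221.1  164. ] 178.2 74.71
[402.4   8.8 134. ] [ 353.7 -159.6  164. ] 175.3 73.87
-15.003490498918131 [ 0.96591006 -0.25887789] [0.25887789 0.96591006]
pin from bar [514.30759044 -21.49336056] pin from far wall [508.76715866 -22.30247254]
pin from hinge ends [511.56614758 -20.22412272]
tray floor z [535.82686995  44.26979001 104.37453852]
[141.67219659 608.45750266 230.787233  ]
```

Call:
apply_moves(
  plan=[0.06, 0.01, -0.01, 0.02, -1, 0.06, 0.03, -0.03, 0.03, -2.2, 0.06, 0.055, -0.06, 0.03, -2.2, 0.06, 0.08, -0.085, 0.03, -2.2, 0.06, 0.105, -0.113, 0.03, -2.2, 0.06, 0.13, -0.14, 0.03, -2.2, 0.06, 0.155, -0.167, 0.03, -2.2, 0.06, 0.18, -0.193, 0.03, -2.2],
)

```text
clock: 0.92
position: [322.5, 414.0, 261.5]
ee_rot: [0.991, -0.133, -0.0, -0.0]
contact_force: [0.3, -0.7, 0.6]
gripper_width: 40.6
```

Call:
apply_moves(
  plan=[0.06, 0.025, -0.027, 0, 0, 0.06, 0.05, -0.054, 0, 0, 0.06, 0.075, -0.081, 0, 0, 0.06, 0.1, -0.108, 0, 0, 0.06, 0.125, -0.135, 0, 0, 0.06, 0.15, -0.162, 0, 0, 0.06, 0.175, -0.189, 0, 0, 0.06, 0.2, -0.215, 0, 0],
)

```text
clock: 1.58
position: [522.6, 199.0, 261.5]
ee_rot: [0.991, -0.133, 0.0, -0.0]
contact_force: [0.4, 0.9, -0.6]
gripper_width: 40.2
```

Call:
apply_moves(
  plan=[0.06, 0.015, -0.016, 0, 0, 0.06, 0.03, -0.033, -0.01, 0, 0.06, 0.04, -0.0435, -0.025, 0, 0.06, 0.04, -0.0435, -0.04, 0, 0.06, 0.04, -0.0435, -0.055, 0, 0.06, 0.04, -0.0435, -0.06, 0, 0.06, 0.04, -0.0435, -0.06, 0, 0.06, 0.04, -0.0435, -0.06, 0],
)

```text
clock: 2.25
position: [562.0, 157.4, 201.8]
ee_rot: [0.991, -0.133, 0.0, 0.0]
contact_force: [0.3, 0.6, 0.9]
gripper_width: 40.7
```

Run:
```python
from h import *
s=arm.read_state()
for k in('clock','position','ee_rot','contact_force','gripper_width','joints'):print(k,s[k])
for n,(x0,x1,y0,y1) in(('top',(170,370,150,305)),('side',(165,345,70,295))):
    im=get(n);c=im['color'][y0:y1,x0:x1]
    f=3.9 if n=='top' else 2.6
    cv2.imwrite(f'pics/{n}_1.png',cv2.resize(cv2.cvtColor(c,cv2.COLOR_RGB2BGR),None,fx=f,fy=f,interpolation=cv2.INTER_CUBIC))
```

```text
clock 2.25
position [561.98417764 157.37683228 201.77036211]
ee_rot [ 9.91123682e-01 -1.32942633e-01  3.15981627e-04  5.82822441e-05]
contact_force [0.31432575 0.62620269 0.87746814]
gripper_width 40.673266225651126
joints [ 5.50661682e-01  3.36903953e-01 -1.41953276e-01  5.51857171e-04
 -1.09152301e+00  7.53205494e-01]
```

View pics/top_1.png

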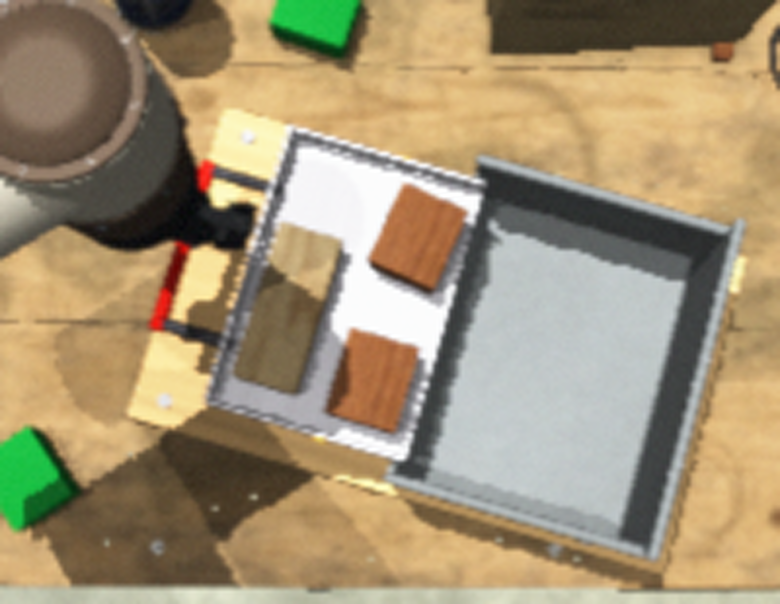

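View pics/side_1.png

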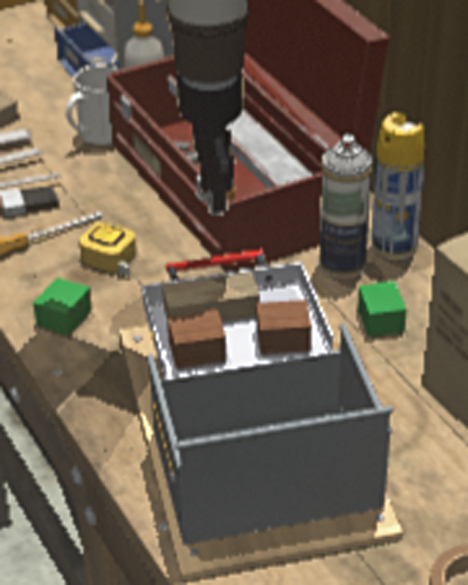

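Call:
apply_moves(
  plan=[0.06, 0, 0, -0.015, 0, 0.06, 0, 0, -0.03, 0, 0.06, 0, 0, -0.045, 0, 0.06, 0, 0, -0.055, 0, 0.06, 0, 0, -0.062, 0, 0.06, 0, 0, -0.068, 0, 0.06, 0, 0, -0.074, 0, 0.06, 0, 0, -0.078, 0],
)

```text
clock: 3.02
position: [561.9, 157.3, 123.2]
ee_rot: [0.991, -0.133, 0.0, -0.0]
contact_force: [0.1, 0.0, -0.0]
gripper_width: 39.8
```

Call:
apply_moves(
  plan=[0.06, 0, 0, -0.006, 0, 0.06, 0, 0, -0.012, 0, 0.06, 0, 0, -0.018, 0, 0.06, 0, 0, -0.024, 0, 0.06, 0, 0, -0.028, 0, 0.06, 0, 0, -0.028, 0, 0.06, 0, 0, -0.028, 0],
)

```text
clock: 3.6
position: [561.7, 157.1, 95.0]
ee_rot: [0.991, -0.133, -0.0, 0.0]
contact_force: [0.7, -0.9, 0.3]
gripper_width: 40.2
```

Call:
apply_moves(
  plan=[0.4, 0, 0, 0, 0, 0.5, 0, 0, 0, 0, 0.6, 0, 0, 0, 0, 0.6, 0, 0, 0, 0],
)

```text
clock: 3.93
position: [561.9, 157.3, 95.6]
ee_rot: [0.991, -0.133, 0.0, -0.0]
contact_force: [-0.9, -0.1, 0.2]
gripper_width: 17.3
```

Run:
```python
from h import *
s=arm.read_state()
for k in('clock','position','ee_rot','contact_force','gripper_width'):print(k,s[k])
for n,(x0,x1,y0,y1) in(('top',(170,370,150,305)),('side',(165,345,70,295))):
    im=get(n);c=im['color'][y0:y1,x0:x1]
    f=3.9 if n=='top' else 2.6
    cv2.imwrite(f'pics/{n}_2.png',cv2.resize(cv2.cvtColor(c,cv2.COLOR_RGB2BGR),None,fx=f,fy=f,interpolation=cv2.INTER_CUBIC))
```

```text
clock 3.9333
position [561.85409728 157.27078419  95.5919021 ]
ee_rot [ 9.91090735e-01 -1.33188120e-01  2.21399858e-04 -1.73839156e-04]
contact_force [-0.85006304 -0.11478571  0.17580134]
gripper_width 17.25243664976986
```

Call:
apply_moves(
  plan=[1, 0, 0, 0, 0, 1, 0, 0, 0, 0, 1, 0, 0, 0, 0, 1, 0, 0, 0, 0, 1, 0, 0, 0, 0],
)

```text
clock: 4.45
position: [561.5, 156.5, 95.6]
ee_rot: [0.991, -0.133, -0.0, 0.001]
contact_force: [-0.8, -5.0, 3.5]
gripper_width: 10.1
```

Run:
```python
from h import *
s=arm.read_state()
for k in('clock','position','ee_rot','contact_force','gripper_width'):print(k,s[k])
for n,(x0,x1,y0,y1) in(('top',(170,370,150,305)),('side',(165,345,70,295))):
    im=get(n);c=im['color'][y0:y1,x0:x1]
    f=3.9 if n=='top' else 2.6
    cv2.imwrite(f'pics/{n}_3.png',cv2.resize(cv2.cvtColor(c,cv2.COLOR_RGB2BGR),None,fx=f,fy=f,interpolation=cv2.INTER_CUBIC))
```

```text
clock 4.45
position [561.5253924  156.49712614  95.57855267]
ee_rot [ 9.91068429e-01 -1.33353074e-01 -2.46402683e-04  5.16207787e-04]
contact_force [-0.80373597 -4.96071014  3.4977424 ]
gripper_width 10.1483254787502
```

View pics/side_3.png

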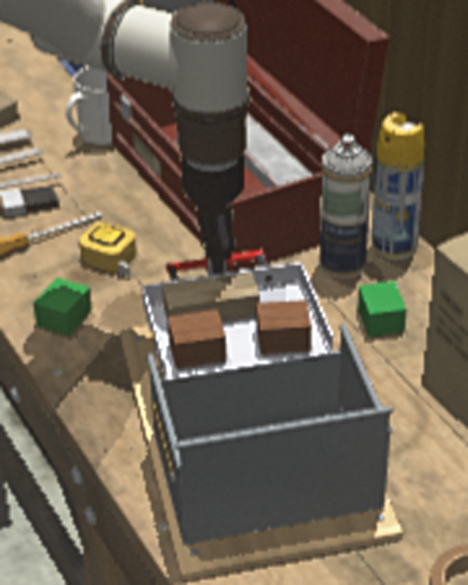

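```bash
cat > arc.py <<'E'
import numpy as np
R=185.6;p0=.081
def P(t):
    p=t+p0;h=R*(np.cos(p)-np.cos(p0));return np.array([.2647*h,.9643*h,R*(np.sin(p)-np.sin(p0))])/1000
tt=np.linspace(0,1.49,13)
base=np.zeros(3)
for i in range(12):
    print('call',i,'theta',tt[i].round(3),'->',tt[i+1].round(3))
    b=P(tt[i]).round(4)
    for k in range(1,9):
        q=P(tt[i]+(tt[i+1]-tt[i])*k/8).round(4)-b
        print('1,%.4f,%.4f,%.4f,0,'%tuple(q),end=' ')
    print()
E
python3 arc.py
```

```text
call 0 theta 0.0 -> 0.124
1,-0.0001,-0.0002,0.0029,0, 1,-0.0001,-0.0005,0.0057,0, 1,-0.0002,-0.0009,0.0086,0, 1,-0.0003,-0.0012,0.0114,0, 1,-0.0005,-0.0017,0.0143,0, 1,-0.0006,-0.0021,0.0171,0, 1,-0.0007,-0.0026,0.0200,0, 1,-0.0009,-0.0032,0.0228,0, 
call 1 theta 0.124 -> 0.248
1,-0.0001,-0.0006,0.0028,0, 1,-0.0003,-0.0012,0.0056,0, 1,-0.0005,-0.0019,0.0084,0, 1,-0.0007,-0.0026,0.0112,0, 1,-0.0009,-0.0033,0.0140,0, 1,-0.0011,-0.0041,0.0167,0, 1,-0.0013,-0.0050,0.0195,0, 1,-0.0016,-0.0058,0.0222,0, 
call 2 theta 0.248 -> 0.372
1,-0.0002,-0.0010,0.0027,0, 1,-0.0005,-0.0019,0.0054,0, 1,-0.0008,-0.0029,0.0081,0, 1,-0.0011,-0.0039,0.0108,0, 1,-0.0014,-0.0050,0.0134,0, 1,-0.0017,-0.0061,0.0161,0, 1,-0.0020,-0.0073,0.0187,0, 1,-0.0023,-0.0085,0.0213,0, 
call 3 theta 0.372 -> 0.497
1,-0.0003,-0.0012,0.0026,0, 1,-0.0007,-0.0025,0.0051,0, 1,-0.0011,-0.0038,0.0077,0, 1,-0.0014,-0.0052,0.0102,0, 1,-0.0018,-0.0066,0.0127,0, 1,-0.0022,-0.0080,0.0152,0, 1,-0.0026,-0.0095,0.0176,0, 1,-0.0030,-0.0110,0.0200,0, 
call 4 theta 0.497 -> 0.621
1,-0.0004,-0.0015,0.0024,0, 1,-0.0009,-0.0031,0.0048,0, 1,-0.0
[... 1233 characters left out ...]
-0.0014,-0.0052,0.0020,0, 1,-0.0021,-0.0078,0.0029,0, 1,-0.0029,-0.0105,0.0038,0, 1,-0.0036,-0.0131,0.0047,0, 1,-0.0043,-0.0158,0.0055,0, 1,-0.0051,-0.0184,0.0063,0, 1,-0.0058,-0.0211,0.0070,0, 
call 10 theta 1.242 -> 1.366
1,-0.0007,-0.0027,0.0007,0, 1,-0.0015,-0.0054,0.0013,0, 1,-0.0022,-0.0082,0.0019,0, 1,-0.0030,-0.0109,0.0025,0, 1,-0.0037,-0.0136,0.0030,0, 1,-0.0045,-0.0164,0.0035,0, 1,-0.0052,-0.0191,0.0039,0, 1,-0.0060,-0.0219,0.0043,0, 
call 11 theta 1.366 -> 1.49
1,-0.0008,-0.0027,0.0003,0, 1,-0.0015,-0.0055,0.0006,0, 1,-0.0023,-0.0082,0.0008,0, 1,-0.0030,-0.0110,0.0010,0, 1,-0.0038,-0.0138,0.0012,0, 1,-0.0046,-0.0166,0.0013,0, 1,-0.0053,-0.0193,0.0014,0, 1,-0.0061,-0.0221,0.0014,0,
```

Call:
apply_moves(
  plan=[1, 0, 0, 0.002, 0, 1, 0, -0.0005, 0.0055, 0, 1, 0, -0.001, 0.0085, 0, 1, -0.0005, -0.001, 0.0115, 0, 1, -0.0005, -0.0015, 0.0145, 0, 1, -0.0005, -0.002, 0.017, 0, 1, -0.0005, -0.0025, 0.02, 0, 1, -0.001, -0.003, 0.023, 0],
)

```text
clock: 5.22
position: [560.6, 153.8, 117.4]
ee_rot: [0.991, -0.134, -0.0, 0.0]
contact_force: [3.7, -5.3, -5.5]
gripper_width: 9.8
```

Call:
apply_moves(
  plan=[1, -0.0001, -0.0006, 0.0028, 0, 1, -0.0003, -0.0012, 0.0056, 0, 1, -0.0005, -0.0019, 0.0084, 0, 1, -0.0007, -0.0026, 0.0112, 0, 1, -0.0009, -0.0033, 0.014, 0, 1, -0.0011, -0.0041, 0.0167, 0, 1, -0.0013, -0.005, 0.0195, 0, 1, -0.0015, -0.006, 0.022, 0],
)

```text
clock: 5.88
position: [559.1, 148.2, 139.7]
ee_rot: [0.991, -0.133, -0.0, -0.0]
contact_force: [2.8, -2.7, -7.3]
gripper_width: 10.0
```

```bash
cat > look.py <<'E'
from h import *
import sys
k=sys.argv[1]
s=arm.read_state()
for q in('clock','position','ee_rot','contact_force','wrist_torque','gripper_width'):print(q,np.round(s[q],3))
ims=[]
for n,(x0,x1,y0,y1) in(('top',(170,370,150,305)),('side',(165,345,70,295))):
    im=get(n);c=im['color'][y0:y1,x0:x1]
    c=cv2.cvtColor(c,cv2.COLOR_RGB2BGR);f=450/c.shape[0] if n=='side' else 430/c.shape[1]
    ims.append(cv2.resize(c,None,fx=f,fy=f,interpolation=cv2.INTER_CUBIC))
ims[0]=cv2.copyMakeBorder(ims[0],0,450-ims[0].shape[0],0,0,cv2.BORDER_CONSTANT)
cv2.imwrite(f'pics/l{k}.png',np.hstack(ims))
E
python3 look.py 1
```

```text
clock 5.883
position [559.056 148.218 139.703]
ee_rot [ 0.991 -0.133 -0.    -0.   ]
contact_force [ 2.793 -2.72  -7.292]
wrist_torque [-0.507 -0.782 -0.141]
gripper_width 10.049
```

View pics/l1.png

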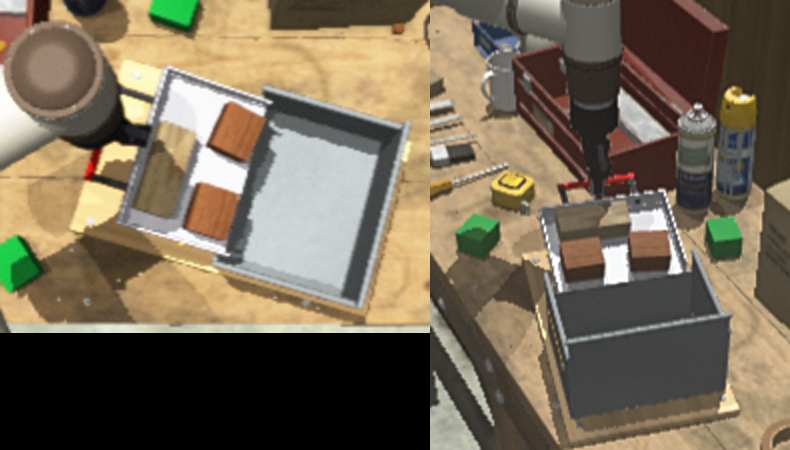

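Call:
apply_moves(
  plan=[1, -0.0002, -0.001, 0.0027, 0, 1, -0.0005, -0.0019, 0.0054, 0, 1, -0.0008, -0.0029, 0.0081, 0, 1, -0.0011, -0.0039, 0.0108, 0, 1, -0.0014, -0.005, 0.0134, 0, 1, -0.0017, -0.0061, 0.0161, 0, 1, -0.002, -0.0073, 0.0187, 0, 1, -0.0025, -0.0085, 0.0215, 0],
)

```text
clock: 6.65
position: [556.7, 139.9, 162.1]
ee_rot: [0.991, -0.133, 0.0, -0.0]
contact_force: [1.6, -1.1, -3.9]
gripper_width: 9.9
```

Call:
apply_moves(
  plan=[1, -0.0003, -0.0012, 0.0026, 0, 1, -0.0007, -0.0025, 0.0051, 0, 1, -0.0011, -0.0038, 0.0077, 0, 1, -0.0014, -0.0052, 0.0102, 0, 1, -0.0018, -0.0066, 0.0127, 0, 1, -0.0022, -0.008, 0.0152, 0, 1, -0.0026, -0.0095, 0.0176, 0, 1, -0.003, -0.011, 0.02, 0],
)

```text
clock: 7.32
position: [553.8, 129.4, 182.5]
ee_rot: [0.991, -0.133, 0.0, -0.001]
contact_force: [-0.7, 4.3, -2.9]
gripper_width: 9.6
```

```bash
python3 look.py 2
```

```text
clock 7.317
position [553.81  129.35  182.488]
ee_rot [ 0.991 -0.133  0.    -0.001]
contact_force [-0.686  4.323 -2.875]
wrist_torque [ 1.521  0.216 -0.133]
gripper_width 9.551
```

View pics/l2.png

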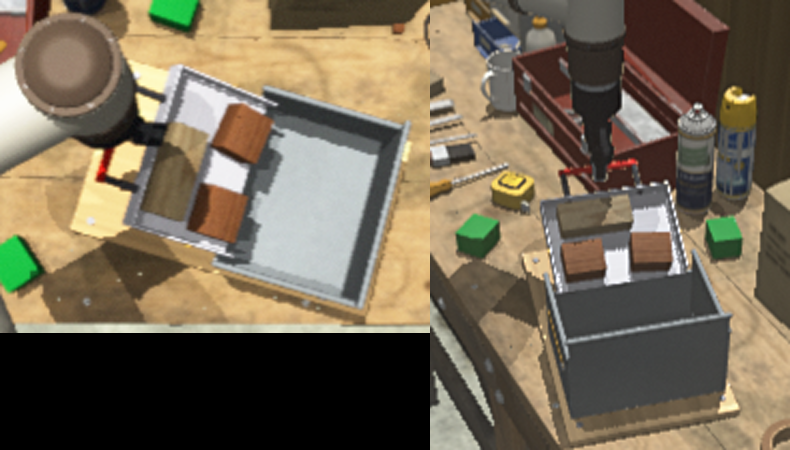

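Call:
apply_moves(
  plan=[1, -0.0004, -0.0015, 0.0024, 0, 1, -0.0009, -0.0031, 0.0048, 0, 1, -0.0013, -0.0047, 0.0072, 0, 1, -0.0018, -0.0063, 0.0095, 0, 1, -0.0022, -0.008, 0.0118, 0, 1, -0.0027, -0.0097, 0.0141, 0, 1, -0.0032, -0.0114, 0.0163, 0, 1, -0.0036, -0.0132, 0.0185, 0],
)

```text
clock: 8.08
position: [550.3, 117.0, 200.9]
ee_rot: [0.991, -0.133, 0.001, -0.001]
contact_force: [-4.1, 7.8, 2.3]
gripper_width: 10.1
```

```bash
python3 look.py 3
```

```text
clock 8.083
position [550.349 116.982 200.898]
ee_rot [ 0.991 -0.133  0.001 -0.001]
contact_force [-4.085  7.772  2.26 ]
wrist_torque [ 2.524  0.987 -0.129]
gripper_width 10.075
```

View pics/l3.png

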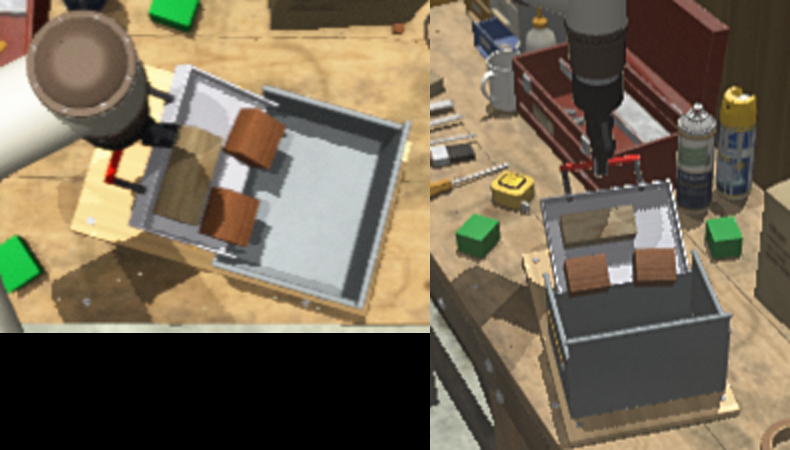

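Call:
apply_moves(
  plan=[1, -0.0005, -0.0018, 0.0022, 0, 1, -0.0011, -0.0037, 0.0044, 0, 1, -0.0016, -0.0055, 0.0065, 0, 1, -0.0021, -0.0074, 0.0086, 0, 1, -0.0026, -0.0094, 0.0106, 0, 1, -0.0032, -0.0113, 0.0127, 0, 1, -0.0037, -0.0133, 0.0147, 0, 1, -0.0043, -0.0154, 0.0166, 0],
)

```text
clock: 8.85
position: [546.1, 102.0, 218.3]
ee_rot: [0.991, -0.133, 0.001, -0.002]
contact_force: [-3.8, 9.6, 2.0]
gripper_width: 10.1
```

```bash
python3 look.py 4
```

```text
clock 8.85
position [546.118 102.031 218.318]
ee_rot [ 0.991 -0.133  0.001 -0.002]
contact_force [-3.805  9.558  1.996]
wrist_torque [ 3.005  0.989 -0.091]
gripper_width 10.095
```

View pics/l4.png

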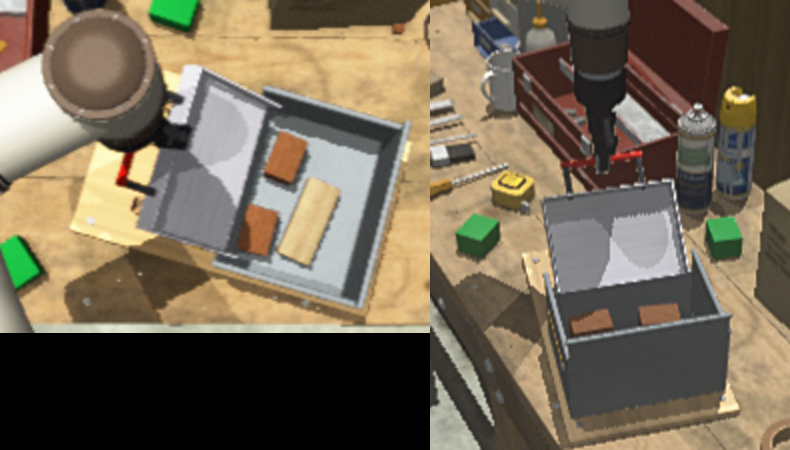

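Call:
apply_moves(
  plan=[1, 0, 0, 0, 0, 1, 0, 0, 0, 0],
)

```text
clock: 9.12
position: [546.1, 102.0, 218.4]
ee_rot: [0.991, -0.133, 0.001, -0.002]
contact_force: [-4.4, 7.8, 2.5]
gripper_width: 9.9
```

```bash
python3 - <<'E'
import numpy as np
from scipy.optimize import least_squares
p=np.array([[561.5,156.5,95.6],[560.6,153.8,117.4],[559.1,148.2,139.7],[556.7,139.9,162.1],[553.8,129.35,182.5],[550.35,117,200.9],[546.1,102,218.3]])
d=np.polyfit(p[:,0],p[:,1],1); 
e=np.array([.2647,.9643]);h=(p[:,:2])@e
print('lateral',p[:,:2]@np.array([.9643,-.2647]))
r=least_squares(lambda q:np.hypot(h-q[0],p[:,2]-q[1])-185.6,[h[0]-185,81]);print(r.x,r.fun.round(2),'h0-185=',h[0]-185)
r=least_squares(lambda q:np.hypot(h-q[0],p[:,2]-q[1])-q[2],[h[0]-185,81,185.6]);print(r.x,r.fun.round(2))
E
python3 -c "
from h import *
s=arm.read_state();print(s['position'],s['contact_force'],s['wrist_torque'])"
```

```text
lateral [500.0289   499.87572  499.91159  499.79428  499.790395 499.732605
 499.60483 ]
[113.98848599  84.37743888] [ 0.29  0.07 -0.24 -0.24 -0.18  0.04  0.29] h0-185= 114.54199999999997
[106.31530306  80.84581638 193.80407922] [-0.01  0.06 -0.06  0.    0.    0.03 -0.02]
[546.09711134 101.97191548 218.40657197] [-4.37421372  7.84755422  2.52704411] [ 2.76503889  0.98511495 -0.04956204]
```

Call:
apply_moves(
  plan=[1, -0.0005, -0.002, 0.002, 0, 1, -0.0011, -0.0041, 0.004, 0, 1, -0.0017, -0.0062, 0.006, 0, 1, -0.0023, -0.0084, 0.008, 0, 1, -0.0029, -0.0105, 0.01, 0, 1, -0.0035, -0.0127, 0.0118, 0, 1, -0.0041, -0.015, 0.0137, 0, 1, -0.0047, -0.0172, 0.0155, 0],
)

```text
clock: 9.78
position: [541.2, 84.7, 234.3]
ee_rot: [0.991, -0.133, 0.001, -0.002]
contact_force: [-5.5, 9.3, 3.4]
gripper_width: 9.9
```

Call:
apply_moves(
  plan=[1, -0.0006, -0.0023, 0.0016, 0, 1, -0.0013, -0.0046, 0.0032, 0, 1, -0.0019, -0.0069, 0.0048, 0, 1, -0.0025, -0.0092, 0.0064, 0, 1, -0.0032, -0.0116, 0.008, 0, 1, -0.0038, -0.014, 0.0095, 0, 1, -0.0045, -0.0164, 0.011, 0, 1, -0.005, -0.0188, 0.0125, 0],
)

```text
clock: 10.45
position: [536.0, 66.3, 247.2]
ee_rot: [0.991, -0.133, 0.001, -0.002]
contact_force: [-7.4, 13.0, 11.7]
gripper_width: 10.0
```

```bash
python3 look.py 5
```

```text
clock 10.45
position [536.022  66.332 247.207]
ee_rot [ 0.991 -0.133  0.001 -0.002]
contact_force [-7.362 13.014 11.691]
wrist_torque [ 4.127  2.158 -0.071]
gripper_width 9.973
```

View pics/l5.png

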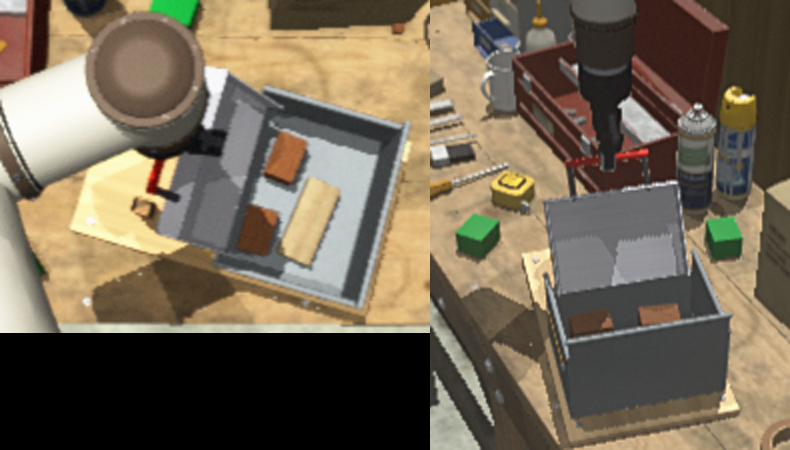

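Run:
```python
import numpy as np
from scipy.optimize import least_squares
p=np.array([[561.5,156.5,95.6],[560.6,153.8,117.4],[559.1,148.2,139.7],[556.7,139.9,162.1],[553.8,129.35,182.5],[550.35,117,200.9],[546.1,102,218.4],[541.2,84.7,234.3],[536.02,66.33,247.2]])
e=np.array([.2647,.9643]);h=(p[:,:2])@e
print('lateral',p[:,:2]@np.array([.9643,-.2647]))
r=least_squares(lambda q:np.hypot(h-q[0],p[:,2]-q[1])-185.6,[h[0]-185,81]);print(r.x,r.fun.round(2),'h0-185=',h[0]-185)
r=least_squares(lambda q:np.hypot(h-q[0],p[:,2]-q[1])-q[2],[h[0]-185,81,185.6]);print(r.x,r.fun.round(2))
from h import *
im=get('side')
C=im['color'].astype(int); m=(C[...,0]>110)&(C[...,1]<70)&(C[...,2]<70);m[:130]=0;m[150:]=0 if False else m[150:]
n,l,st,ce=cv2.connectedComponentsWithStats(m.astype(np.uint8))
for i in range(1,n):
    if st[i,4]>15: print(st[i],ce[i])
s=arm.read_state();g=s['position']+np.array([0,0,19])
for nm in('top','side'):
    im=get(nm)
    T=im['camera_from_world'];q=T[:3,:3]@g+T[:3,3];x=q[:2]/q[2];x*=1+im['k1']*(x@x);K=im['camera_matrix'];print(nm,'proj grasp pt',K[0,0]*x[0]+K[0,2],K[1,1]*x[1]+K[1,2])
```

```text
lateral [500.0289   499.87572  499.91159  499.79428  499.790395 499.732605
 499.60483  499.45907  499.326535]
[113.61243462  85.47753333] [ 0.6   0.25 -0.2  -0.36 -0.44 -0.36 -0.16  0.25  0.58] h0-185= 114.54199999999997
[105.99898674  80.78618069 194.12095543] [-0.01  0.06 -0.06 -0.   -0.01  0.   -0.    0.07 -0.05]
[258 144  16   6  49] [265.02040816 146.69387755]
[431 262  10  13  31] [435.09677419 267.67741935]
top proj grasp pt 247.18598271056266 214.11558817208348
side proj grasp pt 253.2563481229896 148.32731356014122
```

```bash
cat > bar.py <<'E'
from h import *
def redpts(im,box,thr=None):
    x0,x1,y0,y1=box;C=im['color'].astype(int)
    m=(C[...,0]>70)&(C[...,0]>2.2*C[...,1])&(C[...,0]>2.2*C[...,2])
    mm=np.zeros_like(m);mm[y0:y1,x0:x1]=m[y0:y1,x0:x1];return mm
def proj(im,g):
    T=im['camera_from_world'];q=T[:3,:3]@g+T[:3,3];x=q[:2]/q[2];x=x*(1+im['k1']*(x@x));K=im['camera_matrix']
    return np.array([K[0,0]*x[0]+K[0,2],K[1,1]*x[1]+K[1,2]])
E
python3 - <<'E'
from bar import *
s=arm.read_state()
for n,box in(('side',(220,290,135,165)),('top',(215,290,185,250))):
    im=get(n);x0,x1,y0,y1=box
    m=redpts(im,box);ys,xs=np.where(m);print(n,len(xs),xs.min(),xs.max(),ys.min(),ys.max())
    c=cv2.cvtColor(im['color'][y0:y1,x0:x1],cv2.COLOR_RGB2BGR);f=780/(x1-x0)
    c=cv2.resize(c,None,fx=f,fy=f,interpolation=cv2.INTER_NEAREST)
    cv2.imwrite(f'pics/z_{n}.png',c)
    ex=np.array([.9643,-.2647,0])
    for off in(0,-4.7):
      print([proj(im,s['position']+[0,0,19+off]+ex*a).round(2).tolist() for a in(-50,0,50)])
    for x in sorted(set(xs)): 
        if n=='side':print(x,ys[xs==x].min(),ys[xs==x].max(),end='; ')
    print()
E
```

```text
side 115 233 273 144 153
[[236.56, 150.7], [253.26, 148.33], [269.74, 145.98]]
[[236.62, 152.02], [253.29, 149.64], [269.73, 147.29]]
233 151 152; 234 151 152; 235 151 152; 236 150 152; 237 150 153; 238 149 152; 239 150 151; 240 150 151; 241 150 151; 242 150 152; 243 149 152; 244 149 152; 245 149 152; 246 149 151; 247 149 151; 248 149 150; 249 149 151; 258 146 150; 259 146 150; 260 146 150; 261 146 149; 262 146 148; 263 147 148; 264 146 149; 265 145 149; 266 145 149; 267 145 149; 268 145 148; 269 145 148; 270 145 148; 271 144 147; 272 144 147; 273 145 147; 
top 58 239 245 225 239
[[241.07, 234.81], [247.18, 214.11], [253.2, 193.75]]
[[241.2, 235.0], [247.28, 214.4], [253.27, 194.15]]
```

View pics/z_side.png

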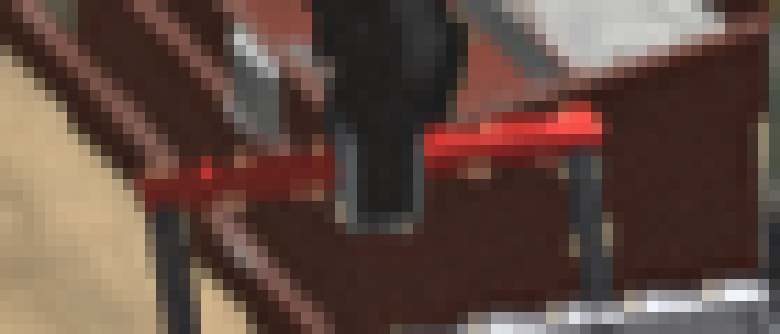

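Run:
```python
from bar import *
im=get('side');s=arm.read_state();p=s['position']
print('tcp proj now',proj(im,p),'grasp',proj(im,p+[0,0,19]))
p0=np.array([561.7,156.8,115]);print('initial bar proj',proj(im,p0),'ends',proj(im,p0+50*np.array([.9643,-.2647,0])),proj(im,p0-50*np.array([.9643,-.2647,0])),'tcp',proj(im,p0-[0,0,19]))
i0=cv2.cvtColor(cv2.imread('pics/side0.png'),cv2.COLOR_BGR2RGB)
m=redpts({'color':i0},(225,275,158,180));ys,xs=np.where(m)
f=np.polyfit(xs,ys,1);print('initial line at 249.6',np.polyval(f,249.6),xs.min(),xs.max(),f)
i3=cv2.imread('pics/side_3.png');c=i3[170:300,100:330];cv2.imwrite('pics/z3.png',cv2.resize(c,None,fx=3.4,fy=3.4))
```

```text
tcp proj now [253.36539257 153.61873537] grasp [253.24797151 148.33130745]
initial bar proj [247.77812459 170.59285895] ends [262.73718213 168.33624186] [232.63346152 172.8755532 ] tcp [247.92158934 175.22842887]
initial line at 249.6 169.31649861863818 229 265 [-1.49469712e-01  2.06624139e+02]
```

View pics/z3.png

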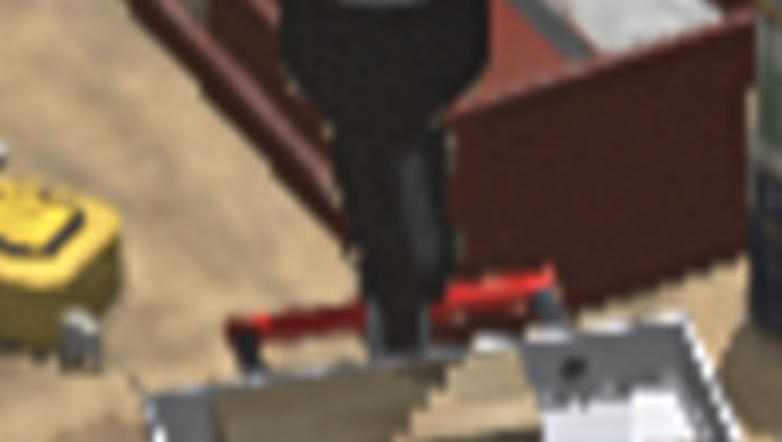

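Run:
```python
import numpy as np
C0=np.array([536.1,64.1,244.9])
h0=203.7; 
N=36
prev=C0.copy()
hs=[];
def pos(k):
    u=k/N; ph0=np.arccos((203.7-114.4)/185.6); ph=ph0+(np.pi/2-ph0)*u
    h=114.4+185.6*np.cos(ph); l=500.0-0.9*min(1,u*2)
    z=79.3+185.6*np.sin(ph)+5.3*(ph-.081); z=z if u>.2 else 244.9+(z-244.9)*1
    return np.array([.2647*h+.9643*l,.9643*h-.2647*l,z])
print(pos(0)-C0,pos(N))
off=C0
for i in range(0,N,8):
    b=off
    for k in range(i+1,min(i+9,N+1)):
        q=((pos(k)-b)/1000).round(4);print('1,%.4f,%.4f,%.4f,0,'%tuple(q),end=' ')
    off=b+q*1000;print()
```

```text
[-0.03061    -0.02209     2.34040276] [511.56381    -21.79585    272.79592053]
1,-0.0007,-0.0022,0.0036,0, 1,-0.0013,-0.0044,0.0049,0, 1,-0.0020,-0.0066,0.0062,0, 1,-0.0027,-0.0088,0.0074,0, 1,-0.0033,-0.0111,0.0085,0, 1,-0.0040,-0.0134,0.0097,0, 1,-0.0047,-0.0156,0.0108,0, 1,-0.0054,-0.0179,0.0119,0, 
1,-0.0006,-0.0023,0.0010,0, 1,-0.0013,-0.0046,0.0020,0, 1,-0.0020,-0.0070,0.0030,0, 1,-0.0027,-0.0093,0.0039,0, 1,-0.0034,-0.0116,0.0048,0, 1,-0.0041,-0.0140,0.0057,0, 1,-0.0048,-0.0164,0.0065,0, 1,-0.0055,-0.0188,0.0073,0, 
1,-0.0007,-0.0023,0.0008,0, 1,-0.0014,-0.0047,0.0016,0, 1,-0.0021,-0.0072,0.0022,0, 1,-0.0028,-0.0096,0.0029,0, 1,-0.0034,-0.0120,0.0035,0, 1,-0.0041,-0.0145,0.0041,0, 1,-0.0048,-0.0169,0.0047,0, 1,-0.0055,-0.0194,0.0052,0, 
1,-0.0006,-0.0025,0.0005,0, 1,-0.0013,-0.0049,0.0010,0, 1,-0.0020,-0.0074,0.0014,0, 1,-0.0027,-0.0099,0.0018,0, 1,-0.0033,-0.0124,0.0021,0, 1,-0.0040,-0.0148,0.0024,0, 1,-0.0047,-0.0173,0.0027,0, 1,-0.0054,-0.0198,0.0029,0, 
1,-0.0007,-0.0025,0.0002,0, 1,-0.0014,-0.0050,0.0004,0, 1,-0.0021,-0.0075,0.0005,0, 1,-0.0027,-0.0100,0.0006,0,
```

Call:
apply_moves(
  plan=[1, -0.0007, -0.0022, 0.0017, 0, 1, -0.0013, -0.0044, 0.0034, 0, 1, -0.002, -0.0066, 0.005, 0, 1, -0.0027, -0.0088, 0.0065, 0, 1, -0.0033, -0.011, 0.008, 0, 1, -0.004, -0.0134, 0.0094, 0, 1, -0.0047, -0.0156, 0.0107, 0, 1, -0.0054, -0.018, 0.012, 0],
)

```text
clock: 11.52
position: [530.3, 46.7, 258.0]
ee_rot: [0.991, -0.133, 0.0, -0.001]
contact_force: [-3.4, 5.1, 0.4]
gripper_width: 9.6
```

Call:
apply_moves(
  plan=[1, -0.0006, -0.0023, 0.001, 0, 1, -0.0013, -0.0046, 0.002, 0, 1, -0.002, -0.007, 0.003, 0, 1, -0.0027, -0.0093, 0.0039, 0, 1, -0.0034, -0.0116, 0.0048, 0, 1, -0.0041, -0.014, 0.0057, 0, 1, -0.0048, -0.0164, 0.0065, 0, 1, -0.0055, -0.0188, 0.0073, 0],
)

```text
clock: 12.18
position: [524.8, 27.5, 265.7]
ee_rot: [0.991, -0.133, 0.0, -0.0]
contact_force: [-3.4, 3.5, 2.7]
gripper_width: 9.7
```

```bash
python3 look.py 6
```

```text
clock 12.183
position [524.82   27.468 265.749]
ee_rot [ 0.991 -0.133  0.    -0.   ]
contact_force [-3.44   3.527  2.662]
wrist_torque [ 1.506  0.998 -0.145]
gripper_width 9.696
```

View pics/l6.png

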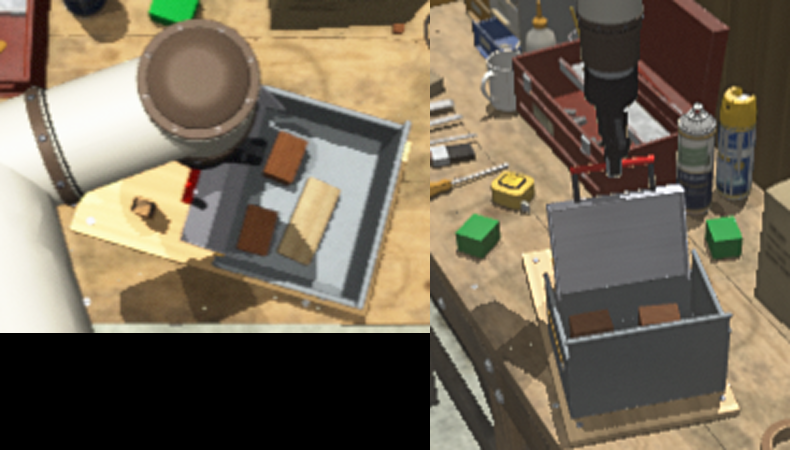

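Call:
apply_moves(
  plan=[1, -0.0007, -0.0023, 0.0008, 0, 1, -0.0014, -0.0047, 0.0016, 0, 1, -0.0021, -0.0072, 0.0022, 0, 1, -0.0028, -0.0096, 0.0029, 0, 1, -0.0034, -0.012, 0.0035, 0, 1, -0.0041, -0.0145, 0.0041, 0, 1, -0.0048, -0.017, 0.0047, 0, 1, -0.0055, -0.0194, 0.0052, 0],
)

```text
clock: 12.95
position: [519.3, 8.0, 270.7]
ee_rot: [0.991, -0.133, 0.0, -0.0]
contact_force: [-3.6, 5.3, 1.9]
gripper_width: 9.8
```

Call:
apply_moves(
  plan=[1, -0.0006, -0.0025, 0.0005, 0, 1, -0.0013, -0.0049, 0.001, 0, 1, -0.002, -0.0074, 0.0014, 0, 1, -0.0027, -0.0099, 0.0018, 0, 1, -0.0033, -0.0124, 0.0021, 0, 1, -0.004, -0.0148, 0.0024, 0, 1, -0.0047, -0.017, 0.0027, 0, 1, -0.0053, -0.019, 0.0029, 0],
)

```text
clock: 13.62
position: [513.7, -11.3, 273.8]
ee_rot: [0.991, -0.133, -0.0, 0.0]
contact_force: [-3.5, 2.8, 2.4]
gripper_width: 9.5
```

```bash
python3 look.py 7
```

```text
clock 13.617
position [513.734 -11.323 273.815]
ee_rot [ 0.991 -0.133 -0.     0.   ]
contact_force [-3.528  2.828  2.445]
wrist_torque [ 0.964  1.025 -0.126]
gripper_width 9.507
```

View pics/l7.png

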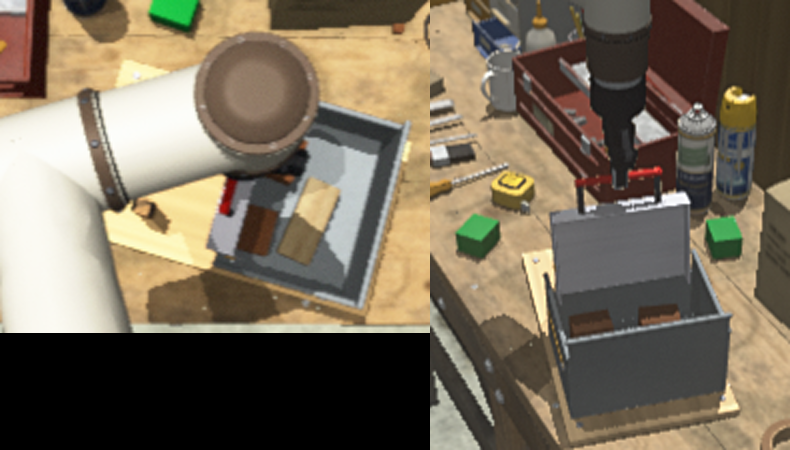

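Call:
apply_moves(
  plan=[1, -0.0006, -0.0022, 0.0002, 0, 1, -0.0012, -0.0044, 0.0003, 0, 1, -0.0018, -0.0065, 0.0004, 0, 1, -0.0023, -0.0083, 0.0005, 0, 1, -0.0026, -0.0095, 0.0005, 0, 1, -0.0028, -0.0102, 0.0005, 0, 1, -0.0028, -0.0102, 0.0005, 0, 1, -0.0028, -0.0102, 0.0005, 0],
)

```text
clock: 14.38
position: [510.9, -21.3, 274.1]
ee_rot: [0.991, -0.133, -0.0, -0.0]
contact_force: [-4.7, 2.7, 4.0]
gripper_width: 10.0
```

```bash
python3 look.py 8
python3 - <<'E'
from bar import *
s=arm.read_state();p=s['position'];print('h',p[:2]@[.2647,.9643],'lat',p[:2]@[.9643,-.2647])
for n,box in(('side',(220,310,130,190)),('top',(215,375,170,290))):
    im=get(n);x0,x1,y0,y1=box
    c=cv2.cvtColor(im['color'][y0:y1,x0:x1],cv2.COLOR_RGB2BGR);f=780/(x1-x0)
    cv2.imwrite(f'pics/y_{n}.png',cv2.resize(c,None,fx=f,fy=f,interpolation=cv2.INTER_NEAREST))
    if n=='side':
        m=redpts(im,(225,290,145,170));ys,xs=np.where(m)
        for x in sorted(set(xs)):print(x,ys[xs==x].min(),ys[xs==x].max(),end='; ')
        print('proj pts tool-grasp',proj(im,p+[0,0,19]),'bar exp',proj(im,np.array([p[0],p[1],285.6])))
E
```

```text
clock 14.383
position [510.899 -21.347 274.129]
ee_rot [ 0.991 -0.133 -0.    -0.   ]
contact_force [-4.721  2.735  3.966]
wrist_torque [ 1.585  1.24  -0.166]
gripper_width 9.964
h 114.68543975804528 lat 498.3155350856494
239 162 164; 240 162 164; 241 162 164; 242 162 164; 243 162 163; 244 161 164; 245 161 164; 246 161 164; 247 161 164; 248 161 163; 249 161 163; 250 161 162; 251 160 163; 252 160 163; 253 160 163; 254 160 163; 255 160 163; 256 160 161; 265 157 161; 266 158 161; 267 157 161; 268 157 161; 269 157 161; 270 158 160; 271 156 159; 272 156 160; 273 156 160; 274 156 160; 275 156 160; 276 156 160; 277 156 159; 278 155 159; 279 155 159; 280 155 159; 281 156 158; proj pts tool-grasp [260.08411314 158.70174113] bar exp [260.11137044 160.88986455]
```

View pics/y_side.png

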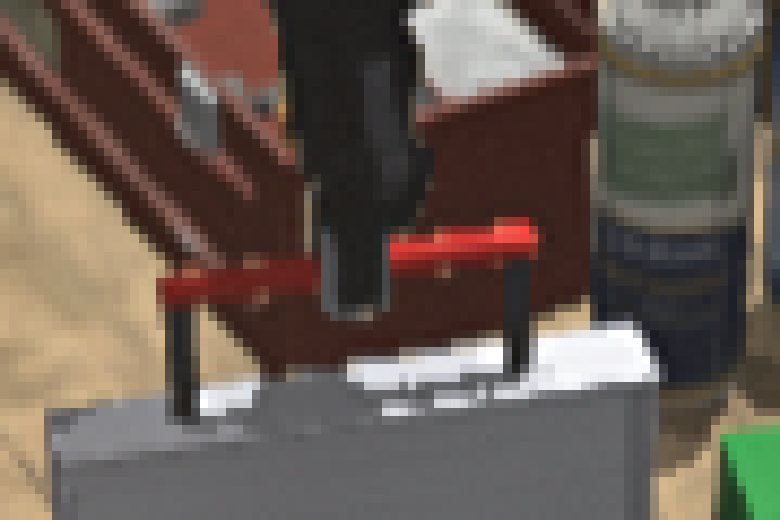

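View pics/y_top.png

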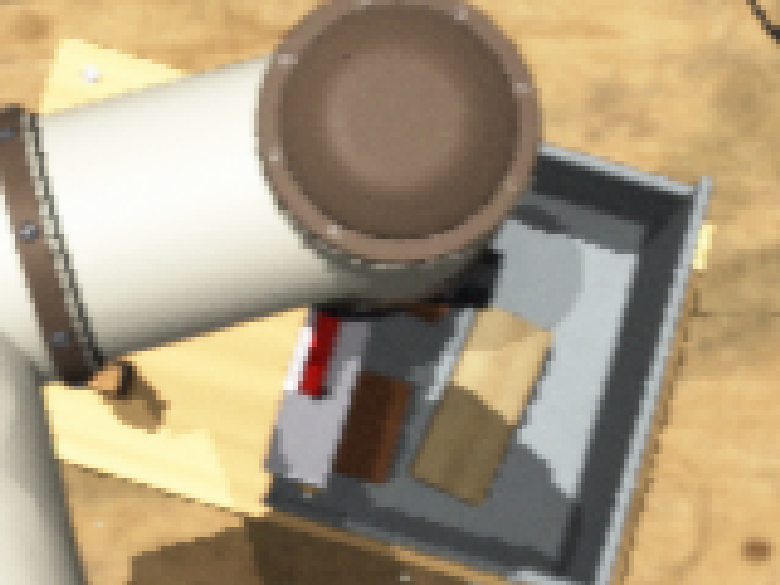

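Run:
```python
from bar import *
e=np.array([.2647,.9643])
im=get('top');m=redpts(im,(270,292,228,256));ys,xs=np.where(m)
pts=np.array([onplane(im,u,v,285.6) for u,v in zip(xs,ys)]);print(len(xs),'bar top-view h',(pts[:,:2]@e).mean(),(pts[:,:2]@e).min(),(pts[:,:2]@e).max())
dp=np.array([bydepth(im,u,v) for u,v in zip(xs,ys)]);print('depth',np.median(dp,0),np.median(dp[:,:2]@e))
im=get('side')
# tray floor: pixels in quad
c=im['color'];cv2.imwrite('pics/w.png',cv2.resize(cv2.cvtColor(c[160:240,210:300],cv2.COLOR_RGB2BGR),None,fx=7,fy=7,interpolation=cv2.INTER_NEAREST))
P=[]
for v in range(182,212):
    for u in range(234,290):
        if im['range_z'][v,u]>0:P.append(bydepth(im,u,v))
P=np.array(P);H=P[:,:2]@e
for it in range(3):
    A=np.c_[P[:,0]*.9643-P[:,1]*.2647-498,P[:,2]-150,np.ones(len(P))]
    q,*_=np.linalg.lstsq(A,H,rcond=None);r=H-A@q;k=abs(r)<max(4,2.5*np.median(abs(r)));print(q,r.std(),len(P));P=P[k];H=H[k]
print('z range',P[:,2].min(),P[:,2].max(),'tray angle',np.pi/2-np.arctan(q[1]),'h at z=100',q[2]-50*q[1])
```

```text
63 bar top-view h 114.78333546829842 110.14539865054326 119.80435565251977
depth [469.98534786  -9.73357961 291.21883987] 114.77853619995206
[-4.62651895e-03  5.70128404e-02  1.14954417e+02] 3.3625678343469243 1674
[-5.51623481e-03  6.04795605e-02  1.14965891e+02] 2.431252422900044 1518
[-5.30443625e-03  6.14928427e-02  1.14955406e+02] 2.295453059288813 1467
z range 80.47163306422067 218.51316289993747 tray angle 1.5093808177570758 h at z=100 111.88076419235458
```

View pics/w.png

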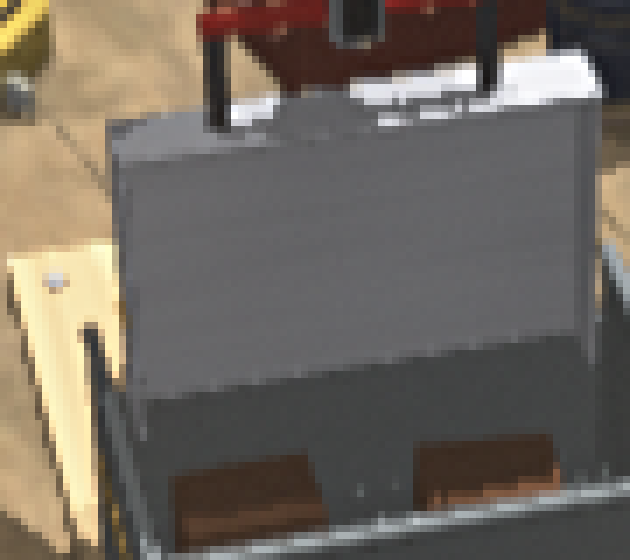

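Run:
```python
from bar import *
e=np.array([.2647,.9643])
im=get('side')
P=np.array([bydepth(im,u,v) for v in range(180,216) for u in range(234,290) if im['range_z'][v,u]>0])
P=P[(P[:,2]>112)&(P[:,2]<225)]
L=P[:,0]*.9643-P[:,1]*.2647-498;H=P[:,:2]@e
k=(abs(L)<80)&(abs(H-115)<15);P,L,H=P[k],L[k],H[k]
for it in range(3):
    A=np.c_[L,P[:,2]-100,np.ones(len(P))];q,*_=np.linalg.lstsq(A,H,rcond=None);r=H-A@q;print(q,r.std(),len(P),'angle',np.pi/2-np.arctan(q[1]));k=abs(r)<2.5*r.std();P,L,H=P[k],L[k],H[k]
for z in range(115,225,15):
    k=abs(P[:,2]-z)<8;print(z,np.median(H[k]).round(2),k.sum())
```

```text
[-9.80783034e-03  8.11417046e-02  1.10513548e+02] 2.9857218063643036 1494 angle 1.4898320003158658
[-9.51713850e-03  8.13950893e-02  1.10482933e+02] 2.774437766673885 1468 angle 1.4895802782052774
[-9.28995936e-03  8.26163940e-02  1.10385654e+02] 2.719574085823403 1458 angle 1.4883671319163987
115 111.58 161
130 112.9 216
145 114.21 217
160 115.53 232
175 116.44 239
190 117.5 236
205 119.44 211
220 119.72 42
```

Call:
apply_moves(
  plan=[1, 0, 0, 0, 0, 1, 0, 0, 0, 0, 1, 0, 0, 0, 0, 1, 0, 0, 0, 0, 1, 0, 0, 0, 0, 1, 0, 0, 0, 0],
)

```text
clock: 15.23
position: [510.9, -21.3, 274.1]
ee_rot: [0.991, -0.133, -0.0, -0.0]
contact_force: [-4.3, 4.3, 4.3]
gripper_width: 9.6
```

Run:
```python
from h import *
s=arm.read_state();print(s['clock'],s['position'],s['contact_force'],s['gripper_width'],np.abs(s['joint_vel']).max())
a=get('side');b=get('top');cv2.imwrite('pics/end.png',cv2.cvtColor(np.vstack([a['color'][60:340],b['color'][60:340]]),cv2.COLOR_RGB2BGR))
```

```text
15.2333 [510.92682815 -21.31206548 274.14623136] [-4.25090838  4.27762204  4.31830339] 9.628385206070678 0.0015846366746611528
```

View pics/end.png

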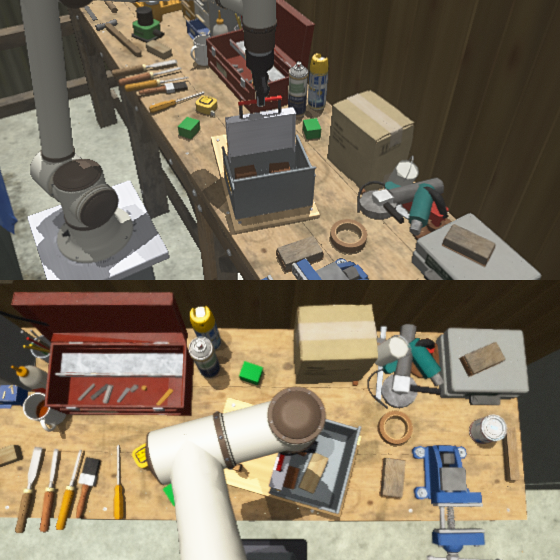

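The tray is upright and still held by the bar, the three offcuts are in the bin, and nothing else on the bench has moved.

```bash
python3 -c "
from bench import arm
print(arm.job_done())"
```

```text
the job is handed in; nothing more can be done
None
```

I gripped the red bar and swung the tray up at about 0.2 rad/s. All three offcuts slid into the bin by about 0.75 rad. I then brought the empty tray to its balance point and handed the job in at about 15 s, with the bar still gripped and the arm still.

**Tray angle:** a plane fit of the tray floor from the side camera's range image gave 1.489 rad, against the 1.49 target. An earlier fit gave 1.509, but it had wrongly included the hinge wall.

**Bar position:** the top view put the bar at 114.8 mm along the swing direction. The pin should be at about 114.5 mm.

**Forces and surroundings:** forces at the end were about 4 N per axis, and the highest I read was about 19 N during the swing. The last pictures show the other bench items in their original places.

**One disagreement:** the tool's path alone fitted a 194 mm radius instead of the stated 186 mm, which would have put the pin about 8 mm further towards the bin. The side view showed the bar had crept several millimetres towards the fingertips as it turned. I therefore used the stated 186 mm, and the final views agreed with it.

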